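# Date and label a can, holding the dead-man plunger

### The job

Date-code the green can: take it from the tray, stand it in the blue sprung dish of the coder and, with the can still in the gripper, push it down until the dish is fully home, keep it there for a moment, then let go so that the can stands upright in the risen dish. Then run the labeller: press the red dead-man plunger half-way down, so that its top is level with the green band on the gauge post beside it (never right to the bottom, which trips the stop), and finish while holding it there; do not let go. Leave the other cans and goods where they are.

Things in the scene. Friction and masses are not known exactly. Their poses are not given: they have to be found in the camera images.
- can_green_center (a point): Centre (half-way up, on the axis) of the small drinks can to be dated: green with a wide white paper band, aluminium top, diameter 53 mm, height 88 mm, mass about 0.17 kg (varies by a quarter). Stands upright on the tray, one of three cans of the same size at shuffled places; z up. Centre 54 mm above the table on the tray. A gripper with short fingers should grip the upper half.
- can_blue_center (a point): Centre of a bystander can of the same size, blue with a white band, on the tray at least 120 mm (axis to axis) from the others. Leave alone.
- can_orange_center (a point): Centre of a bystander can of the same size, orange with a black band, on the tray. Leave alone.
- coder: Fixed white machine, steel deck, 220 x 310 mm (x, y), 50 mm high; place and yaw vary. Origin: centre of underside; x away from the robot. On it (x, y in mm): blue dish (0, 85), red plunger (0, -85), label roll 80 wide (65, 0) to 106 high, roller 18 thick (85, 85) to 112 high, white gauge post 22 wide (0, -133) to 125 high with a green band 98 to 108 mm above the table and a red band below it.
- dish_floor (a point): Centre of the inner floor of the blue sprung dish, 70 mm above the table when up. The floor is 62 mm across and the flared rim rises 7 mm above it (mouth 71 mm, outside 77 mm). A can stood in it has its centre 44 mm above this point. Moves down with the dish.
- dish (a joint): Downward travel of the dish: 0 = up, 0.010 m = fully home at its stop. Spring: about 4 N to start, about 12 N at the stop; the weight of the can alone does not move it, and it rises again when released.
- plunger_top (a point): Centre of the top of the red plunger knob: disc of diameter 44 mm, 18 mm thick, on a steel stem, facing up, 115 mm above the table when up, 103 mm when half-way down. Moves down with the plunger.
- plunger (a joint): Downward travel of the plunger: 0 = up, 0.012 m = half-way (top level with the green band), 0.024 m = bottom stop. Spring: about 3 N to start, 6 N half-way, 9 N at the bottom; it springs back when released.
- juice_a: Large amber juice bottle, 68 mm diameter, 210 mm tall, standing behind the tray near the far edge of the table; origin at the centre of its underside. Leave alone.
- juice_b: Smaller amber juice bottle, 60 mm diameter, 180 mm tall, beside the large one. Leave alone.
- cheese: White cheese round, 110 mm diameter, 35 mm high, with a blue disc, on the table to the right of the coder; origin at the centre of its underside. Leave alone.
- label_roll: Spare roll of labels, 80 mm diameter, 30 mm high, lying flat beyond the cheese round, right of the coder; origin at the centre of its underside. Leave alone.

How it is judged:
By the outcome, as a careful person would: the job done as asked, in the order asked, and still so for the second after the job is handed in, while the arm keeps its last pose, push and grip.
It also fails if it takes over 48 s, if anything falls off the work surface, if the arm or the gripper's body presses on something with over 40 N, if the wrist force passes 120 N, or if a joint passes its speed limit or range.

### The arm

A 6-joint arm with a two-finger parallel gripper is mounted at the origin on the work surface. World frame = base frame: x ahead of the robot, y to its left, z up, the work surface at z = 0. Lengths are in m, angles in rad, forces in N, time in s.
With the tool pointing down it reaches from about 0.325 to 0.9 m from the base axis. Payload 3.5 kg.
Tool frame: the origin (TCP) lies at the very end of the fingers, on their centre line; the grasp point (between the pads) lies 19 mm behind it (bot.hold_point_z is the distance from the TCP to the grasp point, in m); x points along the fingers, z is the direction in which the jaws open and shut, and the axes are right-handed (so a half turn about x gives the same grasp; the last joint's range is limited). The gripper opens to 85 mm and grips with 20 to 120 N. Pads are 22 mm wide; open, the fingers measure 114 mm over their backs; the gripper's body (76 mm by 85 mm) begins 54 mm behind the grasp point. The pads swing forward as they close: fully open they stand 13 mm farther back than shut.
Start: joints at [-0.103, 0.276, -0.026, 1.268, 0, 1.467], TCP at [0.625, -0, 0.231] pointing down, gripper open.
Joint ranges: [-3.12, 3.12], [-0.85, 1.88], [-1.08, 1.24], [-1.95, 2.15], [-1.57, 1.53], [-3.14, 3.14]. Speed limits (rad/s): [2.57, 2.57, 3.14, 3.14, 3.14, 3.14].

### API

Orientations are given as a unit quaternion [w, x, y, z].
In Python, from bench import status, vision, bot gives the robot as it stands. The module is installed in compiled form; this text tells all that it offers.
- The arm moves only by the tool apply_moves, never from a script. Its arguments are lists of equal length, an entry for each row: "slide": the shift along the tool's x, y, z in m, a list of three; "turn": the turn about the tool's x in degrees. A call has 1 to 20 rows; each row is the pose to reach, as a shift and turn from the pose commanded when the call began, along the tool's axes at that moment; what a row does not reach only later rows make up. A row lasts 1/10 s, in which the tool goes at most 50 mm and 8.59 degrees, less where a joint would pass 70% of its speed; a pose out of reach is approached as far as the arm can. A call with a gripper value outside its range is refused whole. "jaw" is the opening, from -1 (shut) to 1 (fully open), set as the call begins (left out, the last holds). The fingers move at their own pace and stop on an object; "force" is the grip in N (left out, the last holds). Time passes only in rows, so rows that repeat a pose let the fingers close. It gives the time, the measured TCP pose, the force and the opening at its end, in the units of the state.
- status.observe(): the state, without advancing time (a new reading comes with each control period).
- vision.camera(name): name is "scene" or "side" or "wrist"; returns a dict with "img" (480x640x3 uint8, red, green, blue), "fx", "fy", "cx", "cy" (pixels), "xyz" and "rotation" of the camera in the world. Camera axes: x right, y up, looking along -z (the intrinsics and any distortion apply to the point x, -y, -z); pixel columns grow to the right and rows downward; lengths in m; the calibration is good to about 2 mm. A picture is of the moment at which its call begins. There is no depth.
- bot.close_job(): hands the job in, once; it reports no verdict.
Trained networks look in the newest picture that a camera, given by its name, has taken for a name from the list of things; names that differ only in an ending like _2 or _b are one class to them, and where a whole thing is asked for, a point or a joint stands for the part that bears it (a point fixed in the world has none). Each returns a list of dicts, best first, with "p" (0 to 1); they miss things now and then, are a little off and sometimes report something else, mostly with a low value. They report only what shows in the picture. A call takes as long as a camera call.
- vision.search_frame(thing, camera): "xy" ([column, row] in pixels, amid what is visible of it).
- vision.masks_of(thing, camera): "region" (480x640 bool, what is visible of it) and "xy" ([column, row] in pixels, amid what is visible of it).
The state is a dict: "clock": time; "joint_positions": joint angles; "qvel": joint speeds; "joint_efforts": joint torques, N m; "position": TCP position; "tcp_rot": TCP orientation; "contact_force": force on the tool from outside, world axes, zero at the start; "moment": the same for the moment, N m; "gripper_width": opening from 0.0 (shut) to 1.0 (fully open).
Only numpy, scipy, OpenCV 4.12 (cv2) and the standard library are available. Lean on these libraries where they do the work, as an engineer would, in place of code of your own. Each camera call takes 0.05 s, during which the arm holds its last target.

## Working session

There is one attempt and no reset: what is moved stays moved. The work goes in short steps, Python scripts to look and compute and a tool call to move; the robot and the scene stay as the last step left them, time stands still between calls to the robot, and variables do not carry over. Pictures are saved under pics/ and viewed, and the job is handed in when it is done.

Besides the shell and the picture viewer there is one more tool, called after "Call:" as name([rows], argument=value, ...), one row to a line, values as JSON. apply_moves: Moves the arm, as the interface text tells. Its arguments: {"type":"object","properties":{"slide":{"type":"array","items":{"type":"array","items":{"type":"number"}}},"turn":{"type":"array","items":{"type":"number"}},"jaw":{"type":"number"},"force":{"type":"number"}},"required":["slide","turn"]}

```bash
mkdir -p pics; ls
cat > h.py <<'E'
import numpy as np, cv2, pickle
from bench import status, vision, bot
def cam(n,fn=None):
    c=vision.camera(n)
    if fn: cv2.imwrite('pics/'+fn,cv2.cvtColor(c['img'],cv2.COLOR_RGB2BGR))
    return c
def Rm(c):
    r=np.array(c['rotation'],float)
    if r.shape==(3,3): return r
    from scipy.spatial.transform import Rotation as R
    r=r.ravel()
    return R.from_quat([r[1],r[2],r[3],r[0]]).as_matrix()
def ray(c,uv):
    d=np.array([(uv[0]-c['cx'])/c['fx'],-(uv[1]-c['cy'])/c['fy'],-1.0])
    return np.array(c['xyz'],float),Rm(c)@d
def at_z(c,uv,z):
    o,d=ray(c,uv); return o+d*(z-o[2])/d[2]
def proj(c,p):
    q=Rm(c).T@(np.array(p,float)-np.array(c['xyz']))
    return np.array([c['cx']+c['fx']*q[0]/-q[2], c['cy']-c['fy']*q[1]/-q[2]])
E
python3 - <<'E'
from h import *
for n in ['scene','side','wrist']:
    c=cam(n,n+'0.png'); print(n,{k:np.round(v,3).tolist() for k,v in c.items() if k!='img'})
    for t in ['can_green_center','can_blue_center','can_orange_center','dish_floor','plunger_top','coder']:
        for d in vision.search_frame(t,n)[:2]: print(t,np.round(d['xy'],1),round(d['p'],2))
print(status.observe())
E
```

```text
pics
scene {'fx': 473.058, 'fy': 473.058, 'cx': 318.686, 'cy': 225.449, 'xyz': [1.38, -0.011, 1.134], 'rotation': [0.646, 0.213, 0.241, 0.692]}
can_green_center [460.  225.1] 0.67
can_blue_center [415.2 240.3] 0.7
can_orange_center [412.5 200.2] 0.67
can_orange_center [372.3 281.8] 0.54
dish_floor [321.5 207.9] 0.89
plunger_top [260.6 204.5] 0.74
coder [290.7 220.7] 0.97
side {'fx': 548.483, 'fy': 548.483, 'cx': 326.208, 'cy': 244.674, 'xyz': [0.426, 0.929, 1.012], 'rotation': [-0.089, -0.031, 0.411, 0.907]}
can_green_center [320.4 398.6] 0.89
can_blue_center [309.8 340.1] 0.94
can_orange_center [370.7 351.5] 0.58
dish_floor [367.5 261.9] 0.67
plunger_top [364.8 205.5] 0.6
coder [365.9 252.2] 0.62
wrist {'fx': 387.459, 'fy': 387.459, 'cx': 323.22, 'cy': 243.291, 'xyz': [0.625, 0.068, 0.374], 'rotation': [0.991, -0.137, 0.0, -0.0]}
can_blue_center [280.5   5.7] 0.63
can_blue_center [162.4 305.9] 0.49
can_orange_center [102.7   8.1] 0.84
dish_floor [164.3 303.5] 0.9
dish_floor [488.1   8. ] 0.4
coder [223.6 302.8] 0.69
coder [282.2   6.5] 0.43
{'clock': 1.05, 'joint_positions': array([-1.03410379e-01,  2.76378651e-01, -2.63806228e-02,  1.26803365e+00,
        3.91040375e-05,  1.46735920e+00]), 'qvel': array([-0.00208989, -0.00075878,  0.00208954,  0.00025052, -0.00051561,
       -0.00061469]), 'joint_efforts': array([-9.67784363e-04, -4.45504582e+01,  2.95571405e+01,  8.27627919e-04,
       -8.49947764e-05,  7.01638726e-06]), 'position': array([ 6.24995526e-01, -4.53172198e-06,  2.31335712e-01]), 'tcp_rot': array([7.07109403e-01, 4.16934677e-06, 7.07104159e-01, 2.30855551e-05]), 'contact_force': array([0.10652869, 1.11817232, 0.35263478]), 'moment': array([-0.04578574,  0.0344969 ,  0.0124131 ]), 'gripper_width': 0.9980586993404895}
```

View images.

View pics/scene0.png

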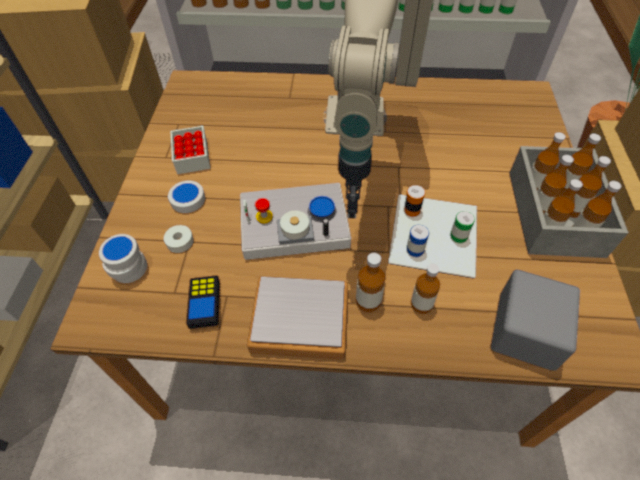

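View pics/side0.png

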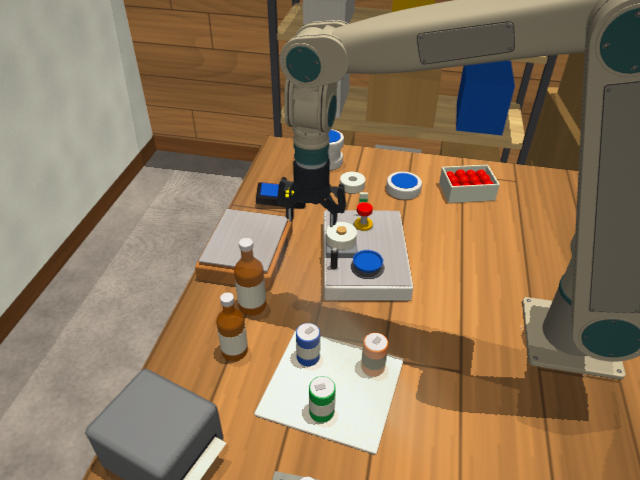

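View pics/wrist0.png

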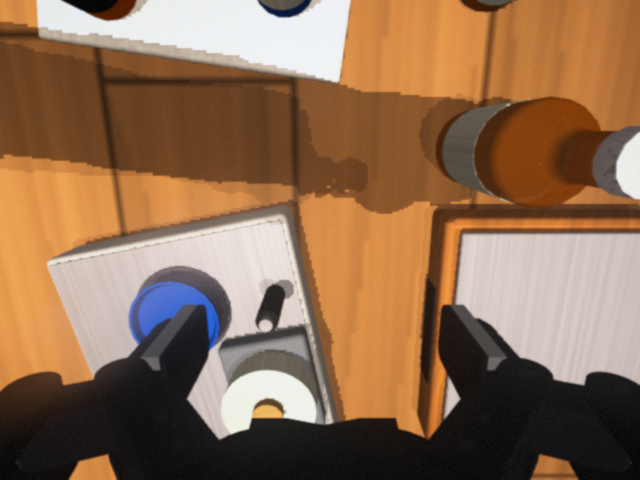

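```bash
cat >> h.py <<'E'
def tri(cs,uvs):
    A=np.zeros((3,3));b=np.zeros(3);L=[]
    for c,u in zip(cs,uvs):
        o,d=ray(c,u);d=d/np.linalg.norm(d);P=np.eye(3)-np.outer(d,d);A+=P;b+=P@o;L.append((o,P))
    x=np.linalg.solve(A,b); return x,[np.linalg.norm(P@(x-o)) for o,P in L]
E
python3 - <<'E'
from h import *
C={n:cam(n) for n in['scene','side']}
pickle.dump(C,open('c0.pkl','wb'))
for t,z in [('can_green_center',.054),('can_blue_center',.054),('can_orange_center',.054),('dish_floor',.07),('plunger_top',.115),('juice_a',.1),('label_roll',.03),('cheese',.035)]:
    uv={}
    for n in C:
        r=vision.masks_of(t,n)
        for d in r[:2]:
            m=d['region'];ys,xs=np.where(m)
            print(t,n,round(d['p'],2),np.round(d['xy'],1),'box',xs.min(),xs.max(),ys.min(),ys.max(),'z->',np.round(at_z(C[n],d['xy'],z),4))
        if r: uv[n]=r[0]['xy']
    if len(uv)==2: print('   tri',[np.round(q,4) for q in tri([C[n] for n in uv],list(uv.values()))])
E
python3 - <<'E'
import cv2
a=cv2.imread('pics/scene0.png');b=cv2.imread('pics/side0.png')
cv2.imwrite('pics/s1.png',cv2.resize(a[170:270,220:380],None,fx=5,fy=5,interpolation=2))
cv2.imwrite('pics/s2.png',cv2.resize(b[180:310,310:430],None,fx=4.5,fy=4.5,interpolation=2))
cv2.imwrite('pics/s3.png',cv2.hconcat([cv2.resize(a[170:270,385:485],(400,400),interpolation=2),cv2.resize(b[310:440,270:400],(400,400),interpolation=2)]))
E
```

```text
can_green_center scene 0.74 [459.5 223.9] box 449 473 211 243 z-> [0.5241 0.3139 0.054 ]
can_green_center side 0.78 [317.4 394.3] box 308 335 376 421 z-> [0.5453 0.3086 0.054 ]
can_green_center side 0.75 [356.  182.1] box 340 366 172 192 z-> [ 0.5788 -0.446   0.054 ]
   tri [array([0.5402, 0.3127, 0.0678]), array([0.0054, 0.0054])]
can_blue_center scene 0.77 [415.8 240.7] box 406 429 225 256 z-> [0.5915 0.1862 0.054 ]
can_blue_center side 0.96 [309.3 342. ] box 296 320 323 365 z-> [0.5893 0.1819 0.054 ]
   tri [array([0.5904, 0.1848, 0.0552]), array([0.0021, 0.0021])]
can_orange_center scene 0.61 [413.2 200.3] box 403 424 185 216 z-> [0.4427 0.186  0.054 ]
can_orange_center side 0.91 [370.7 353.1] box 361 388 333 375 z-> [0.4529 0.1848 0.054 ]
can_orange_center side 0.17 [229.2 331.2] box 217 247 292 360 z-> [0.7709 0.1881 0.054 ]
   tri [array([0.4508, 0.1865, 0.0598]), array([0.0029, 0.0029])]
dish_floor scene 0.67 [320.4 206.8] box 309 334 196 216 z-> [ 0.498  -0.0879  0.07  ]
dish_floor side 0.68 [365.4 261.3] box 352 382 250 272 z-> [ 0.5019 -0.0843  0.07  ]
   tri [array([ 0.50
[... 528 characters left out ...]

   tri [array([0.7577, 0.0577, 0.093 ]), array([0.0026, 0.0026])]
label_roll scene 0.69 [182.1 239.1] box 164 192 225 252 z-> [ 0.6103 -0.4817  0.03  ]
label_roll side 0.7 [365.7 209.7] box 357 372 202 223 z-> [ 0.5341 -0.3472  0.03  ]
label_roll side 0.59 [355.3 182.3] box 340 365 172 192 z-> [ 0.5846 -0.4789  0.03  ]
   tri [array([ 0.5404, -0.522 , -0.0903]), array([0.0138, 0.0138])]
cheese scene 0.56 [185.3 194.7] box 168 203 181 212 z-> [ 0.4457 -0.5121  0.035 ]
cheese scene 0.5 [425.1 290.8] box 410 439 264 313 z-> [0.7395 0.2059 0.035 ]
cheese side 0.81 [403.2 187.3] box 387 420 172 198 z-> [ 0.4356 -0.4766  0.035 ]
   tri [array([ 0.4327, -0.518 ,  0.0121]), array([0.0058, 0.0058])]
```

View pics/s1.png

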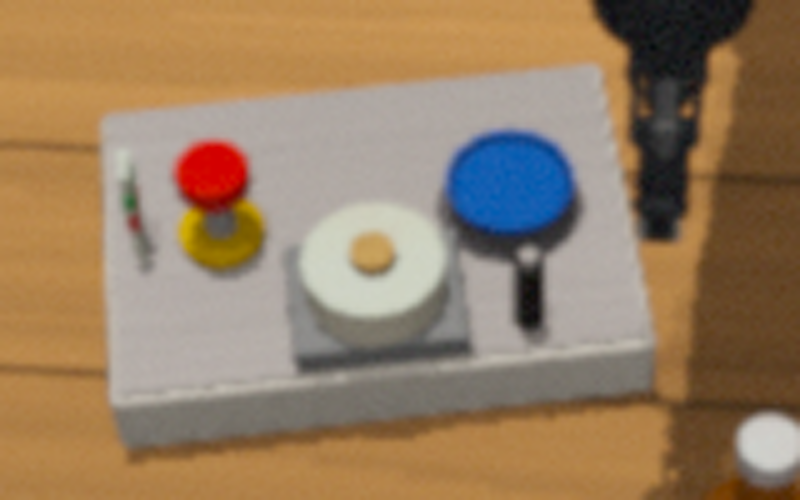

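View pics/s2.png

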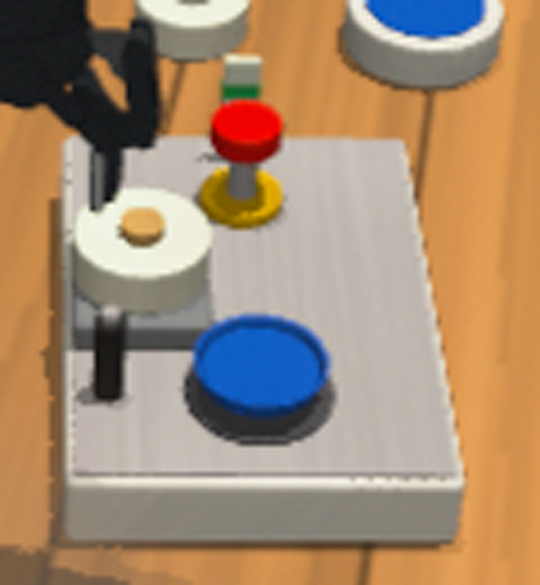

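View pics/s3.png

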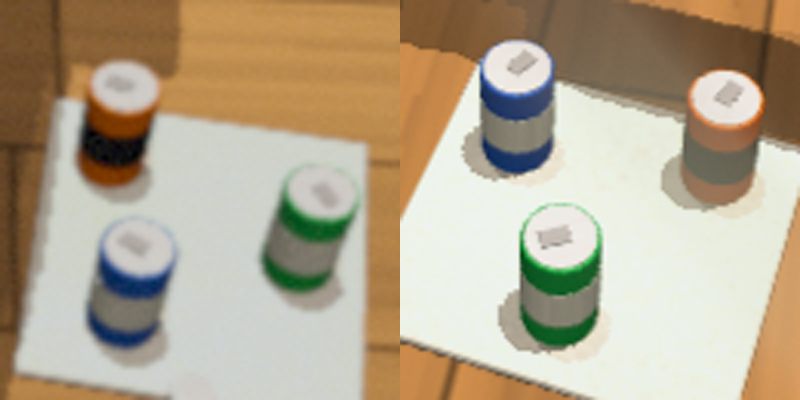

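Run:
```python
from h import *
C=pickle.load(open('c0.pkl','rb'))
for t,z,a,b in [('green',.098,(465.5,218.2),(322,385.4)),('dishrim',.077,(322.2,206.6),(368,260.6)),('plunger',.115,(262.4,204.4),(364.9,208)),('roll',.106,(293.8,222),(341.5,231)),
 ('orange',.098,(385+124/4,170+88/4),(270+325*.325,310+100*.325)),('blue',.098,(385+137/4,170+248/4),(270+117*.325,310+68*.325))]:
    print(t,np.round(at_z(C['scene'],a,z),4),np.round(at_z(C['side'],b,z),4),[np.round(q,4) for q in tri([C['scene'],C['side']],[a,b])])
```

```text
green [0.5378 0.3193 0.098 ] [0.5351 0.3156 0.098 ] [array([0.5363, 0.3179, 0.0987]), array([0.0021, 0.0021])]
dishrim [ 0.5027 -0.0822  0.077 ] [ 0.4953 -0.0807  0.077 ] [array([ 0.4968, -0.0836,  0.0723]), array([0.0019, 0.0019])]
plunger [ 0.5365 -0.2485  0.115 ] [ 0.5278 -0.2437  0.115 ] [array([ 0.5293, -0.2509,  0.1081]), array([0.0013, 0.0013])]
roll [ 0.5866 -0.1546  0.106 ] [ 0.5748 -0.1464  0.106 ] [array([ 0.5772, -0.1569,  0.0957]), array([0.0014, 0.0014])]
orange [0.4486 0.1876 0.098 ] [0.445  0.1895 0.098 ] [array([0.4454, 0.1878, 0.0952]), array([0.0006, 0.0006])]
blue [0.5938 0.189  0.098 ] [0.59   0.1907 0.098 ] [array([0.591 , 0.1891, 0.0952]), array([0.0007, 0.0007])]
```

Call:
apply_moves([
  [0,0.02,-0.006],
  [0,0.05,-0.014],
  [0,0.085,-0.024],
  [0,0.12,-0.033],
  [0,0.16,-0.044],
  [0,0.2,-0.055],
  [0,0.24,-0.066],
  [0,0.27,-0.075],
  [0,0.295,-0.082],
  [0,0.31,-0.086],
  [0,0.317,-0.088],
  [0,0.318,-0.088],
  [0,0.318,-0.088],
], turn=[0,0,0,0,0,0,0,0,0,0,0,0,0], jaw=1)

```text
clock: 3.25
position: [0.5374, 0.3172, 0.2312]
tcp_rot: [0.707, 0.0, 0.707, -0.0]
contact_force: [0.3, -1.0, -0.4]
gripper_width: 1.001
```

Run:
```python
from h import *
c=cam('wrist','w1.png')
s=status.observe();print(s['clock'],s['position'],s['joint_positions'],s['contact_force'])
pickle.dump(c,open('w1.pkl','wb'))
for d in vision.masks_of('can_green_center','wrist')[:2]:
    m=d['region'];ys,xs=np.where(m);print(d['p'],d['xy'],xs.min(),xs.max(),ys.min(),ys.max())
print(proj(c,[.537,.318,.098]))
```

```text
3.3 [0.53742631 0.31699053 0.23126778] [ 4.29572507e-01  2.74731639e-01 -2.86920809e-02  1.26757693e+00
 -4.75581519e-04  2.00161011e+00] [-0.26044393 -0.05999669  0.7828916 ]
0.93 [322.9, 224.1] 287 357 182 263
0.46 [383.0, 361.3] 353 421 311 408
[323.32072904 229.52743116]
```

View pics/w1.png

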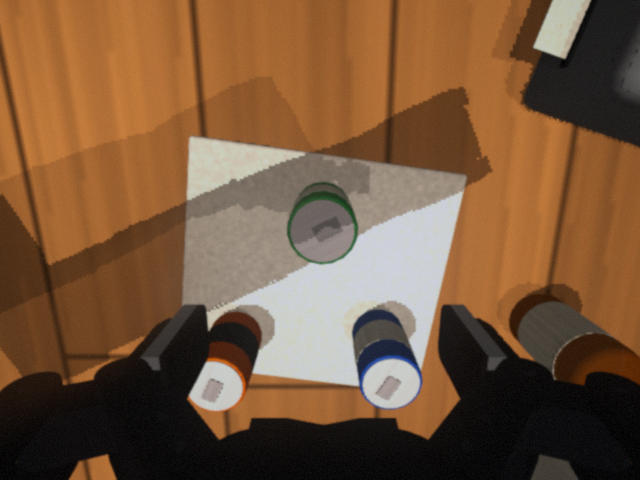

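Call:
apply_moves([
  [0.015,0,0],
  [0.04,0,0],
  [0.07,0,0],
  [0.1,0,0],
  [0.125,0,0],
  [0.145,0,0],
  [0.16,0,0],
  [0.17,0,0],
  [0.175,0,0],
  [0.176,0,0],
  [0.176,0,0],
], turn=[0,0,0,0,0,0,0,0,0,0,0])

```text
clock: 4.45
position: [0.5377, 0.3183, 0.056]
tcp_rot: [0.708, 0.0, 0.707, 0.0]
contact_force: [-1.0, -0.4, 0.1]
gripper_width: 1.001
```

Call:
apply_moves([
  [0,0,0],
  [0,0,0],
  [0,0,0],
  [0,0,0],
  [0,0,0],
  [0,0,0],
  [0,0,0],
  [0,0,0],
], turn=[0,0,0,0,0,0,0,0], jaw=-1, force=60)

```text
clock: 5.25
position: [0.5377, 0.3184, 0.0564]
tcp_rot: [0.708, 0.0, 0.707, 0.0]
contact_force: [-1.1, -0.1, 5.9]
gripper_width: 0.613
```

Call:
apply_moves([
  [-0.005,0,0],
  [-0.015,0,0],
  [-0.035,0,0],
  [-0.06,0,0],
  [-0.09,0,0],
  [-0.12,0,0],
  [-0.145,0,0],
  [-0.165,0,0],
  [-0.175,0,0],
  [-0.18,0,0],
  [-0.18,0,0],
  [-0.18,0,0],
], turn=[0,0,0,0,0,0,0,0,0,0,0,0])

```text
clock: 6.45
position: [0.5362, 0.3176, 0.2339]
tcp_rot: [0.706, -0.0, 0.708, -0.0]
contact_force: [0.5, -0.3, -1.5]
gripper_width: 0.608
```

Run:
```python
from h import *
for n in ['side','wrist']:
    c=cam(n,n+'2.png')
s=status.observe();print(s['clock'],s['position'],s['contact_force'],s['moment'],s['gripper_width'])
a=cv2.imread('pics/side2.png');b=cv2.imread('pics/wrist2.png')
cv2.imwrite('pics/m2.png',cv2.hconcat([cv2.resize(a,(400,300)),cv2.resize(b,(400,300))]))
cv2.imwrite('pics/m2b.png',cv2.resize(a[220:420,220:420],(600,600)))
```

```text
6.55 [0.53615688 0.31761107 0.2337054 ] [ 0.81108722  0.25129554 -1.73387994] [-8.91594805e-05 -1.07865624e-02  2.83588603e-03] 0.6095444272641115
```

View pics/m2.png

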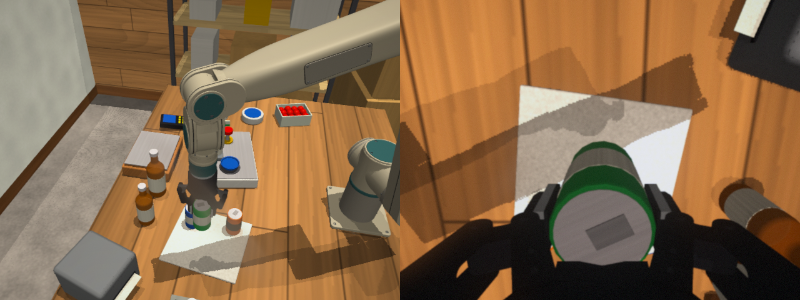

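View pics/m2b.png

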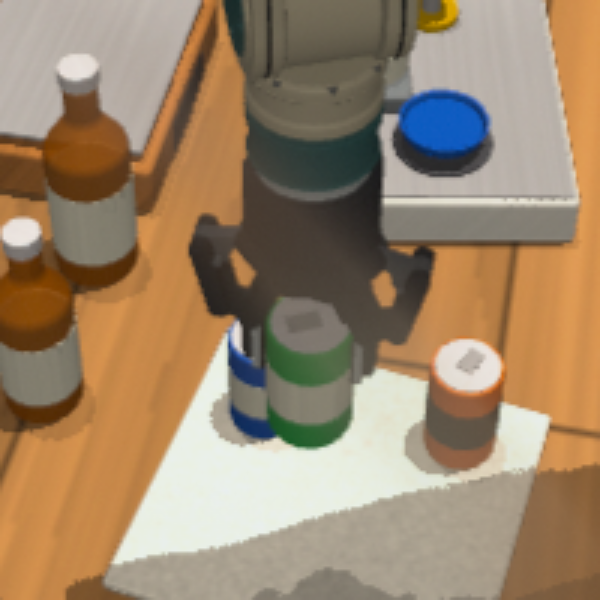

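Call:
apply_moves([
  [0,-0.01,0],
  [0,-0.03,-0.002],
  [0,-0.06,-0.004],
  [0,-0.095,-0.007],
  [0,-0.13,-0.01],
  [0,-0.17,-0.013],
  [0,-0.21,-0.016],
  [0,-0.25,-0.02],
  [0,-0.29,-0.023],
  [0,-0.33,-0.026],
  [0,-0.365,-0.029],
  [0,-0.4,-0.032],
  [0,-0.43,-0.034],
  [0,-0.455,-0.036],
  [0,-0.47,-0.037],
  [0,-0.477,-0.038],
  [0,-0.478,-0.038],
  [0,-0.478,-0.038],
  [0,-0.478,-0.038],
], turn=[0,0,0,0,0,0,0,0,0,0,0,0,0,0,0,0,0,0,0])

```text
clock: 8.45
position: [0.4989, -0.159, 0.2353]
tcp_rot: [0.707, -0.0, 0.707, 0.001]
contact_force: [0.0, 1.5, -1.0]
gripper_width: 0.609
```

Run:
```python
from h import *
c=cam('wrist','w3.png');pickle.dump(c,open('w3.pkl','wb'))
s=status.observe();print(s['clock'],s['position'],s['contact_force'],s['gripper_width'])
print(c['xyz'],proj(c,[.499,-.082,.077]))
hsv=cv2.cvtColor(c['img'],cv2.COLOR_RGB2HSV);m=cv2.inRange(hsv,(105,150,60),(125,255,255))
cn,_=cv2.findContours(m,cv2.RETR_EXTERNAL,cv2.CHAIN_APPROX_NONE)
for k in sorted(cn,key=cv2.contourArea)[-2:]:
    if len(k)>5:
        e=cv2.fitEllipse(k);print(e,cv2.contourArea(k),at_z(c,e[0],.077),at_z(c,e[0],.075))
```

```text
8.5 [ 0.49902376 -0.15903272  0.23528666] [-0.89641668  1.55426185 -1.3737893 ] 0.6039086824851332
[ 0.49853861 -0.09108043  0.37793347] [324.03329074 121.66785461]
((627.4383544921875, 407.9349670410156), (28.08234214782715, 38.41862869262695), 140.40370178222656) 681.0 [ 0.77724988 -0.3319884   0.077     ] [ 0.77910219 -0.33358947  0.075     ]
((322.6974182128906, 125.46292114257812), (100.59143829345703, 105.50240325927734), 177.12640380859375) 8333.5 [ 0.49801123 -0.08469338  0.077     ] [ 0.49800772 -0.08465093  0.075     ]
```

View pics/w3.png

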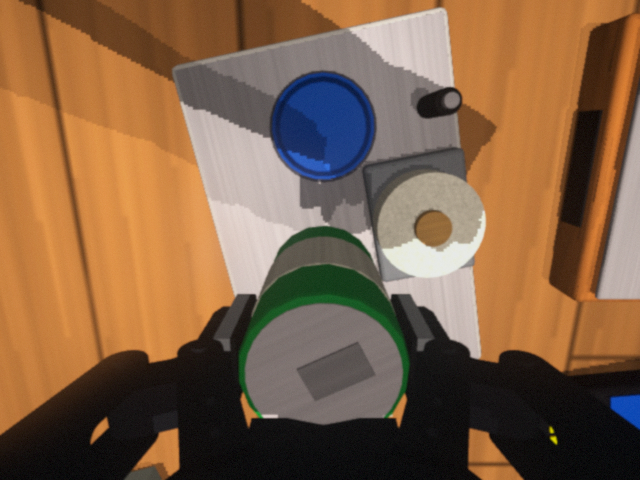

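Call:
apply_moves([
  [0,0.008,0],
  [0,0.025,0],
  [0,0.048,0],
  [0,0.066,0],
  [0.005,0.075,-0.001],
  [0.015,0.0765,-0.001],
  [0.035,0.0765,-0.001],
  [0.055,0.0765,-0.001],
  [0.075,0.0765,-0.001],
  [0.09,0.0765,-0.001],
  [0.1,0.0765,-0.001],
  [0.105,0.0765,-0.001],
  [0.107,0.0765,-0.001],
  [0.107,0.0765,-0.001],
  [0.107,0.0765,-0.001],
], turn=[0,0,0,0,0,0,0,0,0,0,0,0,0,0,0])

```text
clock: 10.0
position: [0.4987, -0.0838, 0.1291]
tcp_rot: [0.708, -0.0, 0.707, -0.0]
contact_force: [0.2, 0.6, -0.9]
gripper_width: 0.608
```

Run:
```python
from h import *
for n in ['scene','side']:
    c=cam(n,n+'4.png')
s=status.observe();print(s['clock'],s['position'],s['contact_force'],s['gripper_width'])
a=cv2.imread('pics/side4.png');b=cv2.imread('pics/scene4.png')
cv2.imwrite('pics/m4.png',cv2.hconcat([cv2.resize(a[170:310,300:440],(400,400)),cv2.resize(b[140:260,250:370],(400,400))]))
```

```text
10.1 [ 0.49865116 -0.08373175  0.12909977] [-0.10526008  0.06874972 -2.90784169] 0.6067724793774485
```

View pics/m4.png

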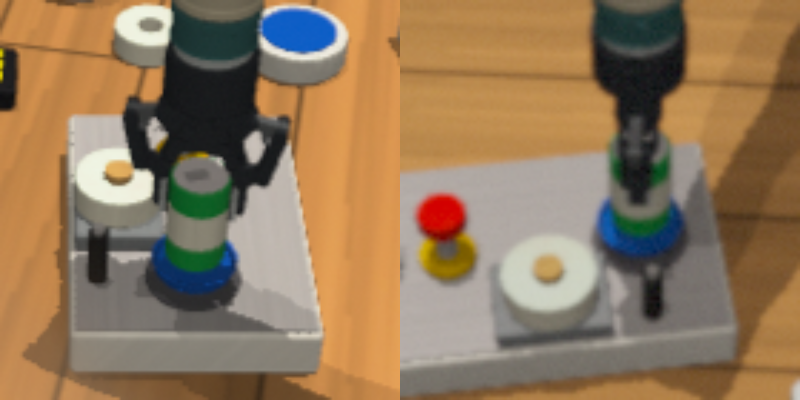

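Call:
apply_moves([
  [0.004,0,0],
  [0.008,0,0],
  [0.011,0,0],
  [0.013,0,0],
  [0.015,0,0],
  [0.015,0,0],
  [0.015,0,0],
], turn=[0,0,0,0,0,0,0])

```text
clock: 10.8
position: [0.4978, -0.0835, 0.1137]
tcp_rot: [0.707, -0.0, 0.707, -0.0]
contact_force: [-2.3, 0.9, 4.7]
gripper_width: 0.606
```

Call:
apply_moves([
  [0.002,0,0],
  [0.004,0,0],
  [0.005,0,0],
  [0.006,0,0],
  [0.007,0,0],
  [0.007,0,0],
  [0.007,0,0],
], turn=[0,0,0,0,0,0,0])

```text
clock: 11.5
position: [0.498, -0.0835, 0.1074]
tcp_rot: [0.707, -0.0, 0.707, -0.0]
contact_force: [-4.5, 0.0, 9.6]
gripper_width: 0.607
```

Call:
apply_moves([
  [0.001,0,0],
  [0.002,0,0],
  [0.003,0,0],
  [0.003,0,0],
  [0.003,0,0],
], turn=[0,0,0,0,0])

```text
clock: 12.0
position: [0.4981, -0.0836, 0.1062]
tcp_rot: [0.707, -0.0, 0.707, -0.0]
contact_force: [-9.3, 2.2, 20.7]
gripper_width: 0.608
```

Call:
apply_moves([
  [0.001,0,0],
  [0.001,0,0],
  [0.001,0,0],
  [0.001,0,0],
  [0.001,0,0],
  [0.001,0,0],
  [0.001,0,0],
  [0.001,0,0],
], turn=[0,0,0,0,0,0,0,0])

```text
clock: 12.8
position: [0.4981, -0.0836, 0.1062]
tcp_rot: [0.707, -0.0, 0.707, -0.0]
contact_force: [-10.5, 2.8, 27.0]
gripper_width: 0.608
```

Run:
```python
from h import *
for n in ['scene','side']:
    c=cam(n,n+'5.png')
s=status.observe();print(s['clock'],s['position'],s['contact_force'],s['gripper_width'])
a=cv2.imread('pics/side5.png');b=cv2.imread('pics/scene5.png')
cv2.imwrite('pics/m5.png',cv2.hconcat([cv2.resize(a[170:310,300:440],(400,400)),cv2.resize(b[140:260,250:370],(400,400))]))
```

```text
12.9 [ 0.49806761 -0.08360221  0.10616095] [-11.06725577   2.35744728  26.52660468] 0.6062473997472517
```

View pics/m5.png

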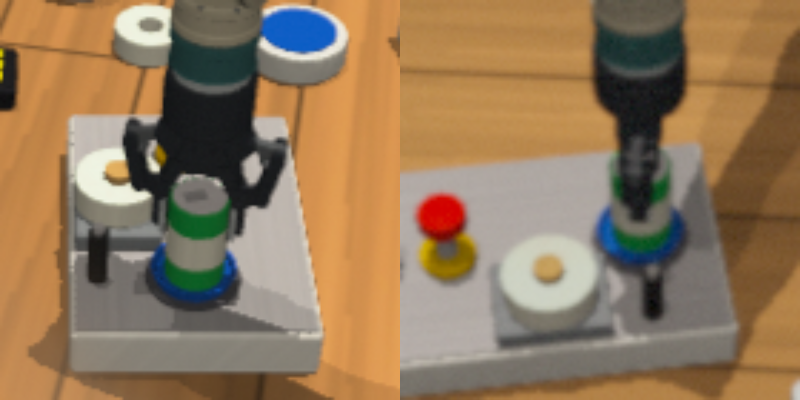

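Call:
apply_moves([
  [-0.002,0,0],
  [-0.004,0,0],
  [-0.006,0,0],
  [-0.008,0,0],
  [-0.01,0,0],
  [-0.012,0,0],
  [-0.013,0,0],
  [-0.0135,0,0],
  [-0.0135,0,0],
  [-0.0135,0,0],
], turn=[0,0,0,0,0,0,0,0,0,0])

```text
clock: 13.9
position: [0.498, -0.0835, 0.1157]
tcp_rot: [0.707, 0.0, 0.707, 0.0]
contact_force: [-1.7, 1.3, 2.6]
gripper_width: 0.605
```

Call:
apply_moves([
  [0,0,0],
  [0,0,0],
  [0,0,0],
  [0,0,0],
], turn=[0,0,0,0], jaw=0.35)

```text
clock: 14.3
position: [0.4982, -0.0836, 0.1157]
tcp_rot: [0.707, 0.0, 0.707, -0.0]
contact_force: [-0.8, 0.0, -0.2]
gripper_width: 0.672
```

Call:
apply_moves([
  [0,0,0],
  [0,0,0],
  [0,0,0],
  [0,0,0],
  [0,0,0],
  [0,0,0],
], turn=[0,0,0,0,0,0], jaw=1)

```text
clock: 14.9
position: [0.498, -0.0835, 0.1158]
tcp_rot: [0.707, 0.0, 0.707, -0.0]
contact_force: [-0.5, 0.3, -0.2]
gripper_width: 1.0
```

Run:
```python
from h import *
for n in ['scene','side','wrist']:
    c=cam(n,n+'6.png')
s=status.observe();print(s['clock'],s['position'],s['contact_force'],s['gripper_width'])
a=cv2.imread('pics/side6.png');b=cv2.imread('pics/scene6.png');w=cv2.imread('pics/wrist6.png')
cv2.imwrite('pics/m6.png',cv2.hconcat([cv2.resize(a[170:310,300:440],(260,260)),cv2.resize(b[140:260,250:370],(260,260)),cv2.resize(w,(260,260))]))
```

```text
15.05 [ 0.49798984 -0.08352264  0.11581577] [0.19406582 0.48961658 1.0006023 ] 1.0021699281969747
```

View pics/m6.png

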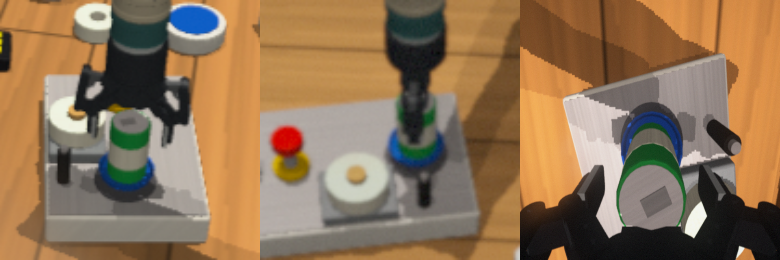

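Call:
apply_moves([
  [-0.01,0,0],
  [-0.03,0,0],
  [-0.06,0,0],
  [-0.09,0,0],
  [-0.11,0,0],
  [-0.12,-0.005,0.001],
  [-0.125,-0.02,0.004],
  [-0.125,-0.045,0.009],
  [-0.125,-0.075,0.015],
  [-0.125,-0.105,0.021],
  [-0.125,-0.13,0.026],
  [-0.125,-0.15,0.031],
  [-0.125,-0.162,0.034],
  [-0.125,-0.165,0.034],
  [-0.125,-0.165,0.034],
  [-0.125,-0.165,0.034],
], turn=[0,0,0,0,0,0,0,0,0,0,0,0,0,0,0,0])

```text
clock: 16.65
position: [0.5317, -0.2476, 0.2407]
tcp_rot: [0.707, -0.0, 0.707, 0.001]
contact_force: [-0.0, 0.2, 0.5]
gripper_width: 1.001
```

Run:
```python
from h import *
c=cam('wrist','w7.png');pickle.dump(c,open('w7.pkl','wb'))
s=status.observe();print(s['clock'],s['position'],s['contact_force'],s['gripper_width'])
print(proj(c,[.532,-.249,.115]))
hsv=cv2.cvtColor(c['img'],cv2.COLOR_RGB2HSV);m=cv2.inRange(hsv,(0,170,80),(6,255,255))|cv2.inRange(hsv,(174,170,80),(180,255,255))
cn,_=cv2.findContours(m,cv2.RETR_EXTERNAL,cv2.CHAIN_APPROX_NONE)
for k in sorted(cn,key=cv2.contourArea)[-2:]:
    if len(k)>5:
        e=cv2.fitEllipse(k);print(e,cv2.contourArea(k),at_z(c,e[0],.115))
```

```text
16.7 [ 0.53176173 -0.24754059  0.24084845] [-1.02900251  0.18138288  0.46756479] 0.999734222700607
[324.3388633  235.13827765]
((89.0190200805664, 470.6238708496094), (22.655319213867188, 35.92620086669922), 83.53170013427734) 444.0 [ 0.32942241 -0.45872017  0.115     ]
((323.2705993652344, 238.01687622070312), (56.70532989501953, 57.99095153808594), 171.48065185546875) 2566.0 [ 0.5312369  -0.25113101  0.115     ]
```

View pics/w7.png

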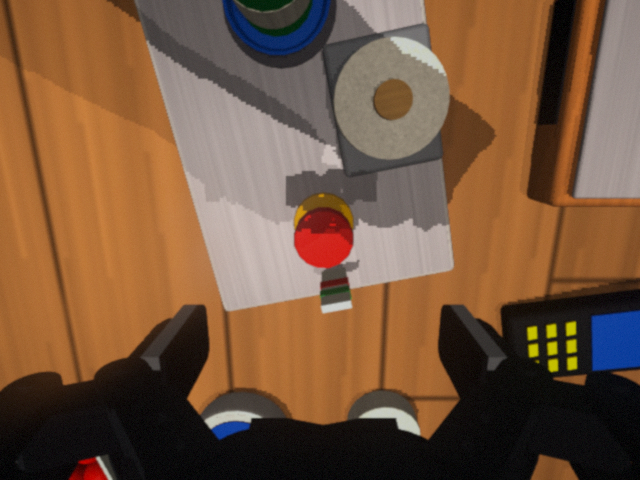

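Call:
apply_moves([
  [0,-0.002,-0.001],
  [0,-0.002,-0.001],
  [0.005,-0.002,-0.001],
  [0.02,-0.002,-0.001],
  [0.04,-0.002,-0.001],
  [0.06,-0.002,-0.001],
  [0.08,-0.002,-0.001],
  [0.095,-0.002,-0.001],
  [0.105,-0.002,-0.001],
  [0.112,-0.002,-0.001],
  [0.116,-0.002,-0.001],
  [0.118,-0.002,-0.001],
  [0.118,-0.002,-0.001],
  [0.118,-0.002,-0.001],
], turn=[0,0,0,0,0,0,0,0,0,0,0,0,0,0], jaw=-1)

```text
clock: 18.1
position: [0.5315, -0.2508, 0.1235]
tcp_rot: [0.707, -0.0, 0.707, -0.0]
contact_force: [0.1, 0.4, -0.4]
gripper_width: -0.003
```

Run:
```python
from h import *
for n in ['scene','side']: cam(n,n+'8.png')
s=status.observe();print(s['clock'],s['position'],s['contact_force'],s['gripper_width'])
a=cv2.imread('pics/side8.png');b=cv2.imread('pics/scene8.png')
cv2.imwrite('pics/m8.png',cv2.hconcat([cv2.resize(a[160:300,300:440],(400,400)),cv2.resize(b[140:260,220:340],(400,400))]))
```

```text
18.2 [ 0.53143635 -0.25080172  0.12347965] [-0.23720925  0.4117127  -0.037967  ] -0.004661158808101758
```

View pics/m8.png

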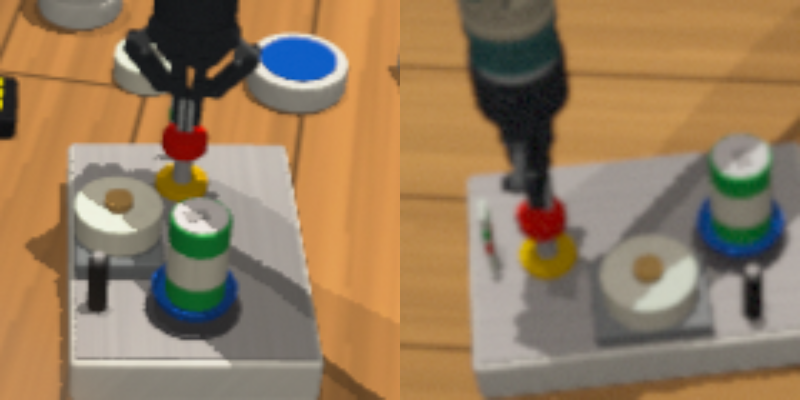

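Call:
apply_moves([
  [0.003,0,0],
  [0.005,0,0],
  [0.007,0,0],
  [0.008,0,0],
  [0.009,0,0],
  [0.009,0,0],
  [0.009,0,0],
  [0.009,0,0],
], turn=[0,0,0,0,0,0,0,0])

```text
clock: 19.0
position: [0.5309, -0.2504, 0.114]
tcp_rot: [0.707, 0.0, 0.707, 0.0]
contact_force: [-2.3, 1.6, 3.1]
gripper_width: 0.0
```

Call:
apply_moves([
  [0.002,0,0],
  [0.004,0,0],
  [0.006,0,0],
  [0.008,0,0],
  [0.0095,0,0],
  [0.0105,0,0],
  [0.011,0,0],
  [0.011,0,0],
  [0.011,0,0],
], turn=[0,0,0,0,0,0,0,0,0])

```text
clock: 19.9
position: [0.531, -0.2505, 0.103]
tcp_rot: [0.707, 0.0, 0.707, 0.0]
contact_force: [-3.2, 1.7, 5.8]
gripper_width: 0.002
```

Run:
```python
from h import *
C={n:cam(n,n+'9.png') for n in ['scene','side','wrist']}
s=status.observe();print(s['clock'],s['position'],s['contact_force'],s['gripper_width'])
a=cv2.imread('pics/side9.png');b=cv2.imread('pics/scene9.png')
cv2.imwrite('pics/m9.png',cv2.hconcat([cv2.resize(a[160:300,300:440],(400,400)),cv2.resize(b[140:260,220:340],(400,400))]))
cv2.imwrite('pics/m9b.png',cv2.hconcat([cv2.resize(a[190:240,340:390],(400,400),interpolation=2),cv2.resize(b[180:230,235:285],(400,400),interpolation=2)]))
```

```text
20.05 [ 0.53100007 -0.25049029  0.1030082 ] [-3.2216808   2.19775025  6.19027574] -0.000416826045717171
```

View pics/m9.png

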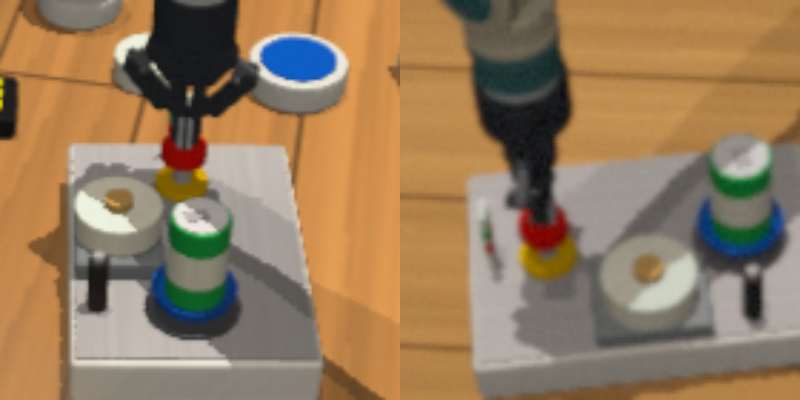

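View pics/m9b.png

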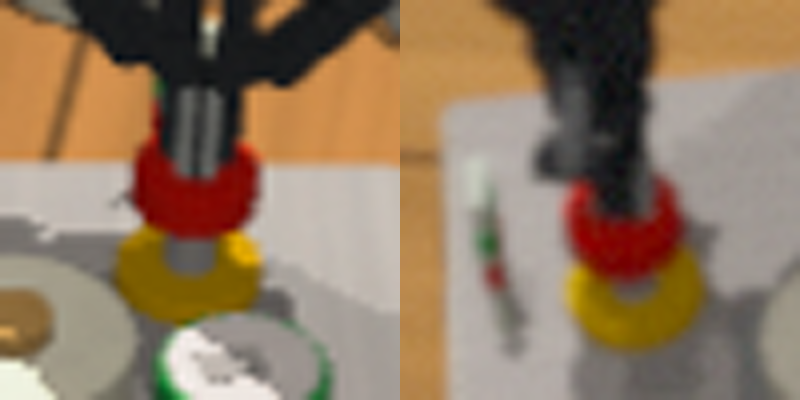

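View pics/wrist9.png

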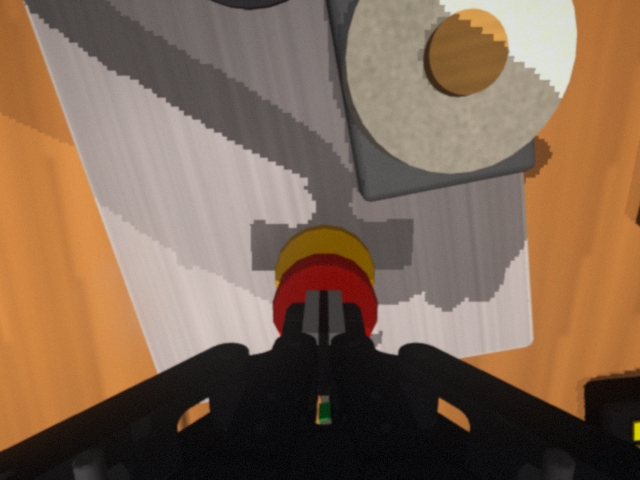

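Run:
```python
from h import *
s=status.observe();print(s['clock'],s['position'],s['contact_force'])
print(bot.close_job())
```

```text
20.05 [ 0.53100007 -0.25049029  0.1030082 ] [-3.2216808   2.19775025  6.19027574]
the job is handed in; nothing more can be done
None
```

I dated the green can and ran the labeller, and handed the job in at 20.05 s with the gripper still holding the plunger half-way down. No verdict was reported.

- **Can:** With the can still gripped, I pushed the dish down until it stopped. The reading jumped from 9.6 N to 20.7 N, then about 27 N, with no more travel. I held it there for about 0.9 s, let the dish rise, and released. The last side and scene pictures show the can upright in the raised dish.
- **Plunger:** I pressed it with closed fingers from first contact near 114–115 mm to a fingertip height of 103.0 mm. The upward force was about 6.2 N, matching the half-way spring force. It was not pushed to the bottom.
- **Checks that were less clear:**
  - There was a sideways force of up to 11 N while the dish was at its stop, and about 3–4 N on the plunger at the end.
  - In the last pictures the fingers partly hide the knob, so its level against the green band rests on the measured height and force more than on the picture.
  - The scene and side cameras disagreed by up to 9 mm on the dish and plunger positions, so I used the wrist camera to settle them.
- **Other goods:** I saw no contact with the other cans or goods, but I did not measure their positions again at the end.

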